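Stack the component tray and hover the lid over the pile

TASK

Pack up the component trays: stack the loose tray squarely on the tray that already sits on the metal stand and let go of it, then pick up the lid by its rib, carry it over the power rail and hold it level and squarely aligned about a centimetre above the pile, not touching it, so that a colleague can slip an antistatic sheet in between. Finish still holding the lid hovering there; do not set it down, and never let it touch the trays. Nothing may touch the power rail, keep the lower tray where it is on its stand, and leave the multimeter, breadboard, screwdriver and grey resistance box alone.

Things in the scene. Friction and masses are not known exactly. Their poses are not given: they have to be found in the camera images.
- stand: fixed aluminium plate lying on the bench, 150 (x) x 110 (y) x 12 mm high, on the robot's left of the power rail; origin at the centre of its underside, z up
- tray_base: lower component tray, already lying about centred on the stand (its underside 12 mm above the bench); black plastic, open-topped, 96 long (x) x 56 wide (y) x 20 mm high, 3 mm walls, six pockets (three along x by two along y) with chips lying well below the rim; about 250 g, loose; origin at the centre of its underside, x along its length, z up
- tray: loose component tray of the same shape and size (96 x 56 x 20 mm, 80 to 170 g), lying on the bench on the robot's right of the power rail; origin at the centre of its underside, x along its 96 mm length, y across its 56 mm width, z up. Flat underside and flat rim: stacked, its underside rests on the lower tray's rim, 20 mm above the lower tray's origin, and nothing locates it sideways. Either way round is right
- lid: flat grey plastic lid lying on the bench on the robot's right of the power rail (the tray and the lid may lie in either of two places there, one nearer the robot, one farther); plate 96 (x) x 56 (y) x 6 mm with an upright rib in the middle of its top, 70 long (x) x 12 thick (y) x 24 mm high, so 30 mm high over all, the rib being what to grip; 70 to 140 g; origin at the centre of its underside, x along its length and the rib, z up. Either way round is right
- rail: fixed aluminium bench power rail with sockets in its top, 400 long (x, roughly straight away from the robot) x 50 wide (y) x 65 mm high, standing between the loose things and the stand; origin at the centre of its underside, z up; nothing is to touch it
- multimeter: bystander: orange hand-held multimeter lying on its back, 80 (x) x 155 (y) x 43 mm high over its knob, beyond the stand; origin at the centre of its underside
- breadboard: bystander: white breadboard with a few parts in it, 56 (x) x 166 (y) x 20 mm high over its parts, beyond the loose tray and lid; origin at the centre of its underside
- screwdriver: bystander: screwdriver about 180 mm long lying on the bench on the robot's far right; lies along its x; origin under its middle
- decade_box: bystander: grey resistance box with four black knobs, 100 (x) x 90 (y) x 67 mm high over its knobs, on the robot's far left; origin at the centre of its underside

How it is judged:
By the outcome, as a careful person would: the job done as asked, in the order asked, and still so for the second after the job is handed in, while the arm keeps its last pose, push and grip.
It also fails if it takes over 64 s, if anything falls off the work surface, if the arm or the gripper's body presses on something with over 40 N, if the wrist force passes 120 N, or if a joint passes its speed limit or range.

ROBOT

A 6-joint arm with a two-finger parallel gripper is mounted at the origin on the work surface. World frame = base frame: x ahead of the robot, y to its left, z up, the work surface at z = 0. Lengths are in m, angles in rad, forces in N, time in s.
With the tool pointing down it reaches from about 0.3 to 0.875 m from the base axis. Payload 4.2 kg.
Tool frame: the origin (TCP) lies on the centre line of the jaws, within the pads' length; the fingertips stand 8 mm ahead of it and the grasp point (between the pads) lies 11 mm behind it; z points along the fingers, y is the line along which they close (so a half turn about z gives the same grasp; the last joint's range is limited). The gripper opens to 85 mm and grips with 20 to 120 N. Pads are 22 mm wide; open, the fingers measure 114 mm over their backs; the gripper's body (76 mm by 85 mm) begins 54 mm behind the grasp point. The pads swing forward as they close: fully open they stand 13 mm farther back than shut.
Start: joints at [-1.293, 0.32, 1.565, -0, 1.257, -0.02], TCP at [0.169, -0.55, 0.207] pointing down, gripper open.
Joint ranges: [-3.11, 3.11], [-0.84, 2.01], [0.21, 2.61], [-1.34, 4.49], [0.05, 2.63], [-2.56, 2.56]. Speed limits (rad/s): [2.57, 2.57, 3.14, 3.14, 3.14, 3.14].

INTERFACE

Orientations are given as a rotation vector (axis times angle).
In Python, from workcell import arm, camera, camera_info, ticket gives the robot as it stands. The module is installed in compiled form; this text tells all that it offers.
- The arm moves only by the tool play_rows, never from a script. Its arguments are lists of equal length, an entry for each row: "turn": the turn, a rotation vector about the tool's x, y, z in degrees, a list of three; "xyz": the shift along the tool's x, y, z in mm, a list of three; "claw": the closure, from -1 (fully open) to 1 (shut). A call has exactly 5 rows; each row is the pose to reach, as a shift and turn from the pose commanded when the call began, along the tool's axes at that moment; what a row does not reach only later rows make up. A row lasts 1/12 s, in which the tool goes at most 41.7 mm and 7.16 degrees, less where a joint would pass 70% of its speed; a pose out of reach is approached as far as the arm can. A call with a gripper value outside its range is refused whole. The fingers move at their own pace and stop on an object; the grip force is fixed at half the most. Time passes only in rows, so rows that repeat a pose let the fingers close, or fill a call up. It gives the time, the measured TCP pose, the force, the opening and the grip force at its end, in the units of the state.
- arm.state(): the state, without advancing time (a new reading comes with each control period).
- camera(name): name is "scene" or "top"; returns the picture (400x640x3 uint8, blue, green, red); there is no depth.
- camera_info(name): a dict with "camera_matrix" (3x3 intrinsics, pixels), "world_from_camera" (4x4, takes a point from camera to world coordinates). Camera axes: x right, y down, z forward; pixel columns grow to the right and rows downward; lengths in m; the calibration is good to about 2 mm. A picture is of the moment at which its call begins. camera_info takes no time and is no camera call.
- ticket.sign_off(): hands the job in; it is judged then, once.
The state is a dict: "time": time; "joint_pos": joint angles; "dq": joint speeds; "tau": joint torques, N m; "ee_pos": TCP position; "ee_rot": TCP orientation; "wrist_force": force on the tool from outside, world axes, zero at the start; "ft_torque": the same for the moment, N m; "grip_width": opening from 0.0 (shut) to 1.0 (fully open); "gripper_force": force on a finger pad.
Only numpy, scipy, OpenCV 4.12 (cv2) and the standard library are available. Lean on these libraries where they do the work, as an engineer would, in place of code of your own. Each camera call takes 0.05 s, during which the arm holds its last target. There are 200 camera calls.

## Working session

There is one attempt and no reset: what is moved stays moved. The work goes in short steps, Python scripts to look and compute and a tool call to move; the robot and the scene stay as the last step left them, time stands still between calls to the robot, and variables do not carry over. Pictures are saved under pics/ and viewed, at most 10 in all, crops included, and the job is handed in when it is done.

Besides the shell and the picture viewer there is one more tool, called after "Call:" as name(argument=value, ...) on one line, values as JSON. play_rows: Moves the arm, as the interface text tells. Its arguments: {"type":"object","properties":{"turn":{"type":"array"},"xyz":{"type":"array"},"claw":{"type":"array"}},"required":["turn","xyz","claw"]}

```bash
mkdir -p pics; python3 - <<'E'
from workcell import arm,camera,camera_info
import cv2,numpy as np
for n in("scene","top"):
    cv2.imwrite(f"pics/{n}0.png",camera(n)); i=camera_info(n); print(n,np.round(i["camera_matrix"],1).tolist(),np.round(i["world_from_camera"],3).tolist())
print(arm.state())
E
```

```text
scene [[470.2, 0.0, 324.8], [0.0, 470.2, 199.5], [0.0, 0.0, 1.0]] [[-0.211, 0.642, -0.737, 1.623], [0.977, 0.144, -0.154, 0.24], [0.007, -0.753, -0.658, 1.002], [0.0, 0.0, 0.0, 1.0]]
top [[445.2, 0.0, 322.4], [0.0, 445.2, 193.8], [0.0, 0.0, 1.0]] [[-0.077, -0.974, 0.212, 0.289], [-0.997, 0.076, -0.01, 0.04], [-0.006, -0.212, -0.977, 1.285], [0.0, 0.0, 0.0, 1.0]]
{'time': 0.1, 'joint_pos': array([-1.29299418e+00,  3.20250405e-01,  1.56556458e+00,  4.02950523e-05,
        1.25739068e+00, -1.99923586e-02]), 'dq': array([ 0.00162327, -0.00019791, -0.00142387, -0.00083159, -0.00139477,
       -0.00018369]), 'tau': array([ 6.02285691e-04, -4.16409481e+01, -2.34704465e+01,  4.66544861e-05,
        4.87716621e-03, -7.90516879e-06]), 'ee_pos': array([ 0.16860246, -0.54924048,  0.20655054]), 'ee_rot': array([-3.10524787e+00, -4.65790595e-01,  2.65871354e-04]), 'wrist_force': array([ 0.88589404, -0.94476129, -0.00367031]), 'ft_torque': array([-0.00105708,  0.00860549,  0.01259567]), 'gripper_force': 0.0, 'grip_width': 1.0018158441323055}
```

View pics/top0.png

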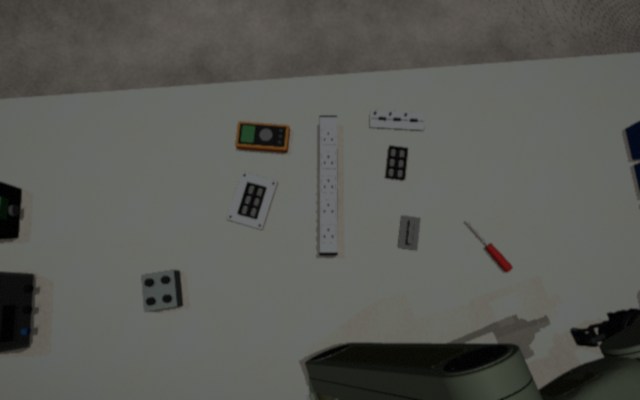

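View pics/scene0.png

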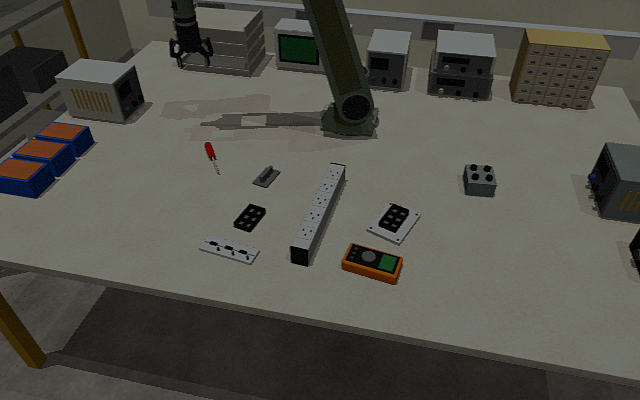

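The top view shows the tray at about (396,162) in the far place, the lid at (409,232) in the near place, and the base tray on its stand at (253,200). The rail runs from (328,115) to (328,255). The scene view agrees, so I'll look closer at the three parts.

```bash
python3 - <<'E'
import cv2,numpy as np
T=cv2.imread("pics/top0.png");S=cv2.imread("pics/scene0.png")
def c(I,u,v): return cv2.convertScaleAbs(cv2.resize(I[v-22:v+23,u-22:u+23],(260,260),interpolation=cv2.INTER_CUBIC),alpha=1.6)
cv2.imwrite("pics/m1.png",np.vstack([np.hstack([c(T,*p) for p in((396,162),(409,232),(253,200))]),np.hstack([c(S,*p) for p in((250,217),(266,176),(394,218))])]))
for I,p in((T,(396,162)),(T,(409,232)),(S,(266,176))): print(I[p[1],p[0]-20:p[0]+20].mean(1).astype(int).tolist())
E
```

```text
[103, 104, 104, 103, 103, 104, 103, 104, 103, 97, 73, 36, 17, 31, 53, 60, 60, 56, 40, 20, 7, 16, 30, 52, 61, 61, 56, 38, 16, 19, 55, 91, 102, 103, 103, 103, 103, 104, 103, 103]
[103, 104, 104, 104, 103, 103, 103, 103, 102, 93, 65, 61, 64, 65, 63, 63, 58, 41, 26, 35, 58, 63, 63, 62, 59, 61, 63, 63, 66, 75, 92, 101, 103, 103, 103, 103, 103, 104, 104, 103]
[109, 109, 111, 110, 111, 111, 111, 112, 110, 112, 114, 93, 60, 63, 65, 59, 75, 43, 16, 11, 22, 13, 9, 25, 54, 60, 59, 61, 61, 48, 20, 102, 117, 112, 109, 111, 112, 110, 110, 108]
```

View pics/m1.png

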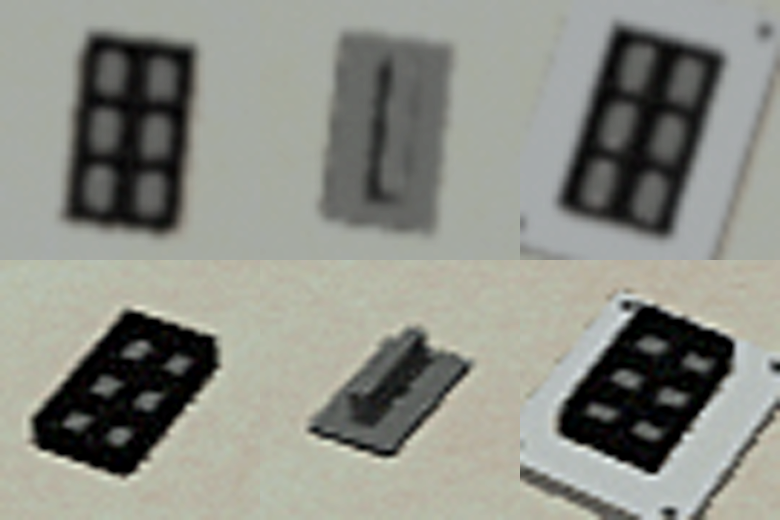

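Contrast is good in both views: black trays and a grey lid. I'll fit the box silhouettes in both cameras.

```bash
cat > h.py <<'E'
import cv2,numpy as np
from scipy.optimize import minimize
from scipy.spatial.transform import Rotation as R
from workcell import arm,camera,camera_info
TRAY=[(96,56,0,20)];LID=[(96,56,0,6),(70,12,6,30)];K=8
def proj(n,P):
    i=camera_info(n);W=i["world_from_camera"];c=(P-W[:3,3])@W[:3,:3];q=c@np.asarray(i["camera_matrix"]).T
    return q[:,:2]/q[:,2:]
def corners(b,p,z0):
    c,s=np.cos(p[2]),np.sin(p[2])
    return np.array([[p[0]+c*x-s*y,p[1]+s*x+c*y,z0+z] for x in(-b[0]/2e3,b[0]/2e3) for y in(-b[1]/2e3,b[1]/2e3) for z in(b[2]/1e3,b[3]/1e3)])
def ray(n,u,v,z):
    i=camera_info(n);W=i["world_from_camera"];d=W[:3,:3]@np.linalg.solve(i["camera_matrix"],[u,v,1]);return (W[:3,3]+d*(z-W[2,3])/d[2])[:2]
def fit(boxes,z0,p0,imgs,thr,r=26):
    D=[]
    for n,I in imgs.items():
        u,v=proj(n,np.array([[p0[0],p0[1],z0+.01]]))[0].astype(int)
        g=cv2.resize(I[v-r:v+r,u-r:u+r].mean(2).astype(np.float32),None,fx=K,fy=K,interpolation=cv2.INTER_CUBIC)
        cs,_=cv2.findContours((g<thr).astype(np.uint8),cv2.RETR_EXTERNAL,cv2.CHAIN_APPROX_NONE)
        cs=max(cs,key=cv2.contourArea);m=cv2.drawContours(np.zeros(g.shape,np.uint8),[cs],-1,1,-1)
        D.append((n,np.array([u-r,v-r]),m))
    def cost(p,each=False):
        o=[]
        for n,o0,m in D:
            q=np.zeros_like(m)
            for b in boxes:
                h=cv2.convexHull(((proj(n,corners(b,p,z0))-o0+.5)*K-.5).astype(np.float32))
                cv2.fillConvexPoly(q,np.round(h*16).astype(np.int32),1,shift=4)
            o.append((q!=m).sum()/m.sum())
        return o if each else sum(o)
    s=np.array(p0,float);S=np.vstack([s,s+[.01,0,0],s+[0,.01,0],s+[0,0,.15]])
    f=minimize(cost,s,method="Nelder-Mead",options=dict(initial_simplex=S,xatol=1e-5,fatol=1e-5))
    f=minimize(cost,f.x,method="Nelder-Mead",options=dict(initial_simplex=f.x+(S-s)*.3))
    return f.x,np.round(cost(f.x,True),3)
E
python3 - <<'E'
from h import *
I={n:cv2.imread(f"pics/{n}0.png") for n in("top","scene")}
for nm,b,z,uv,y,t in(("tray",TRAY,0,(396,162),0,70),("lid",LID,0,(409,232),0,85),("base",TRAY,.012,(253,200),-.25,80)):
    p0=[*ray("top",*uv,z+.01),y]
    for k in(["top","scene"],["top"],["scene"]):
        p,c=fit(b,z,p0,{n:I[n] for n in k},t);print(nm,k,np.round(p[:2]*1e3,1),round(np.degrees(p[2]),1),c)
for uv in((319,116),(337,116),(319,254),(337,254)): print("rail",ray("top",*uv,.065))
E
```

```text
tray ['top', 'scene'] [ 643.  -199.5] -12.0 [0.032 0.04 ]
tray ['top'] [ 642.9 -198.8] -12.3 [0.025]
tray ['scene'] [ 642.6 -200.8] -12.0 [0.018]
lid ['top', 'scene'] [ 433.6 -213.1] -12.7 [0.044 0.048]
lid ['top'] [ 433.6 -212. ] -12.8 [0.025]
lid ['scene'] [ 433.3 -214.1] -12.8 [0.029]
base ['top', 'scene'] [559.7 232.4] -19.9 [0.031 0.037]
base ['top'] [559.7 232.9] -20.1 [0.026]Traceback (most recent call last):
  File "<stdin>", line 6, in <module>
  File "h.py", line 32, in fit
    f=minimize(cost,s,method="Nelder-Mead",options=dict(initial_simplex=S,xatol=1e-5,fatol=1e-5))
    res = _minimize_neldermead(fun, x0, args, callback, bounds=bounds,
                               **options)
    fsim[j] = func(sim[j])
              ~~~~^^^^^^^^
    fx = function(np.copy(x), *(wrapper_args + args))
  File "h.py", line 27, in cost
    h=cv2.convexHull(((proj(n,corners(b,p,z0))-o0+.5)*K-.5).astype(np.float32))
                       ~~~~^^^^^^^^^^^^^^^^^^^
  File "h.py", line 7, in proj
    i=camera_info(n);W=i["world_from_camera"];c=(P-W[:3,3])@W[:3,:3];q=c@np.asarray(i["camera_matrix"]).T
ValueError: time passes only in moves, steps and waits
```

```bash
sed -i 's/^TRAY/import functools;camera_info=functools.lru_cache(camera_info)\nTRAY/' h.py
cat >> h.py <<'E'
def go(x,y,z,yaw):
    "tool x along yaw (deg), pointing down; prints shift mm, turn deg in present tool axes"
    s=arm.state();A=R.from_rotvec(s["ee_rot"]);T=R.from_euler("z",yaw,degrees=True)*R.from_euler("x",180,degrees=True)
    print("t",round(s["time"],2),"at",np.round(s["ee_pos"]*1e3,1),"yaw",round(np.degrees(np.arctan2(*A.as_matrix()[1::-1,0])),1),"tilt",round(np.degrees(np.arccos(-A.as_matrix()[2,2])),2),"j",np.round(s["joint_pos"],2))
    print("shift",np.round(A.inv().apply(np.array([x,y,z])-s["ee_pos"]*1e3),1),"turn",np.round((A.inv()*T).as_rotvec(degrees=True),2))
E
python3 - <<'E'
from h import *
go(643,-199.5,120,-12)
I={n:cv2.imread(f"pics/{n}0.png") for n in("top","scene")}
p,c=fit(TRAY,.012,[.5597,.2324,-.35],{"scene":I["scene"]},80);print(p,c)
for uv in((319,116),(337,116),(319,254),(337,254)): print("rail",ray("top",*uv,.065))
print(np.array([arm.state()["ee_pos"] for _ in range(3)]))
E
```

```text
t 0.1 at [ 168.6 -549.2  206.6] yaw 17.1 tilt 0.09 j [-1.29  0.32  1.57  0.    1.26 -0.02]
shift [ 556.1 -195.    86.9] turn [-9.000e-02  2.000e-02  2.906e+01]
[ 0.55956963  0.23183016 -0.35055349] [0.031]
rail [0.78562065 0.01953373]
rail [ 0.78146619 -0.03276367]
rail [0.38682568 0.04955106]
rail [0.38304146 0.00066414]
[[ 0.16860246 -0.54924048  0.20655054]
 [ 0.16860246 -0.54924048  0.20655054]
 [ 0.16860246 -0.54924048  0.20655054]]
```

Call:
play_rows(turn=[[0, 0, 0], [0, 0, 0], [0, 0, 0], [0, 0, 0], [0, 0, 0]], xyz=[[37, -13, 0], [74, -26, 0], [112, -39, 0], [149, -52, 0], [186, -65, 0]], claw=[-1, -1, -1, -1, -1])

```text
time: 0.52
ee_pos: [0.3285, -0.4315, 0.207]
ee_rot: [-3.106, -0.465, 0.0]
wrist_force: [0.4, -0.7, 0.2]
grip_width: 1.0
gripper_force: 0.0
```

Call:
play_rows(turn=[[0, 0, 0], [0, 0, 0], [0, 0, 0], [0, 0, 0], [0, 0, 0]], xyz=[[37, -13, 0], [74, -26, 0], [112, -39, 0], [149, -52, 0], [186, -65, 0]], claw=[-1, -1, -1, -1, -1])

```text
time: 0.93
ee_pos: [0.4873, -0.3147, 0.207]
ee_rot: [-3.106, -0.466, 0.001]
wrist_force: [-0.1, -1.2, -0.6]
grip_width: 1.002
gripper_force: 0.0
```

Call:
play_rows(turn=[[0, 0, 6], [0, 0, 12], [0, 0, 18], [0, 0, 24], [0, 0, 29]], xyz=[[37, -13, 10], [74, -26, 20], [112, -39, 30], [149, -52, 40], [184, -65, 50]], claw=[-1, -1, -1, -1, -1])

```text
time: 1.35
ee_pos: [0.6444, -0.1985, 0.1562]
ee_rot: [-3.124, 0.334, 0.001]
wrist_force: [-0.3, -0.5, 0.0]
grip_width: 1.003
gripper_force: 0.0
```

```bash
python3 - <<'E'
from h import *
go(643,-199.5,60,-12)
E
```

```text
t 1.35 at [ 644.4 -198.5  156.2] yaw -12.2 tilt 0.05 j [-0.32  0.51  1.39 -0.    1.24  1.47]
shift [-1.   1.3 96.2] turn [-0.    0.05 -0.19]
```

Call:
play_rows(turn=[[0, 0, 0], [0, 0, 0], [0, 0, 0], [0, 0, 0], [0, 0, 0]], xyz=[[-1, 1.3, 20], [-1, 1.3, 42], [-1, 1.3, 64], [-1, 1.3, 84], [-1, 1.3, 96]], claw=[-1, -1, -1, -1, -1])

```text
time: 1.77
ee_pos: [0.6402, -0.2005, 0.0581]
ee_rot: [-3.124, 0.326, 0.007]
wrist_force: [0.8, 0.0, 0.5]
grip_width: 0.999
gripper_force: 0.0
```

Call:
play_rows(turn=[[0, 0, 0], [0, 0, 0], [0, 0, 0], [0, 0, 0], [0, 0, 0]], xyz=[[0, 0, 14], [0, 0, 28], [0, 0, 40], [0, 0, 48], [0, 0, 51]], claw=[-1, -1, -1, -1, -1])

```text
time: 2.18
ee_pos: [0.641, -0.201, 0.0089]
ee_rot: [-3.124, 0.327, 0.003]
wrist_force: [-0.1, -0.1, 0.1]
grip_width: 0.995
gripper_force: 0.0
```

Call:
play_rows(turn=[[0, 0, 0], [0, 0, 0], [0, 0, 0], [0, 0, 0], [0, 0, 0]], xyz=[[0, 0, 0], [0, 0, 0], [0, 0, 0], [0, 0, 0], [0, 0, 0]], claw=[-0.6, -0.5, -0.4, -0.3, -0.2])

```text
time: 2.6
ee_pos: [0.6422, -0.2014, 0.0111]
ee_rot: [3.124, -0.327, 0.002]
wrist_force: [-0.7, -0.1, 0.5]
grip_width: 0.601
gripper_force: 0.0
```

Call:
play_rows(turn=[[0, 0, 0], [0, 0, 0], [0, 0, 0], [0, 0, 0], [0, 0, 0]], xyz=[[0, 0, 0], [0, 0, 0], [0, 0, 0], [0, 0, 0], [0, 0, 0]], claw=[0, 0.5, 1, 1, 1])

```text
time: 3.02
ee_pos: [0.6417, -0.2012, 0.0103]
ee_rot: [3.124, -0.327, -0.0]
wrist_force: [-0.4, -0.3, -0.0]
grip_width: -0.001
gripper_force: 0.0
```

The fingers shut on nothing, so I'll look.

```bash
python3 - <<'E'
from h import *
o=[]
for n in("scene","top"):
    I=camera(n);cv2.imwrite(f"pics/{n}1.png",I);s=arm.state()
    u,v=proj(n,s["ee_pos"][None])[0];print(n,u,v);u,v=int(u),int(v);o.append(cv2.convertScaleAbs(cv2.resize(I[v-40:v+40,u-40:u+40],(400,400),interpolation=cv2.INTER_CUBIC),alpha=1.6))
cv2.imwrite("pics/m2.png",np.hstack(o))
E
```

```text
scene 249.48976660946923 217.05429027912749
top 396.96082635272995 162.88062465470952
```

View pics/m2.png

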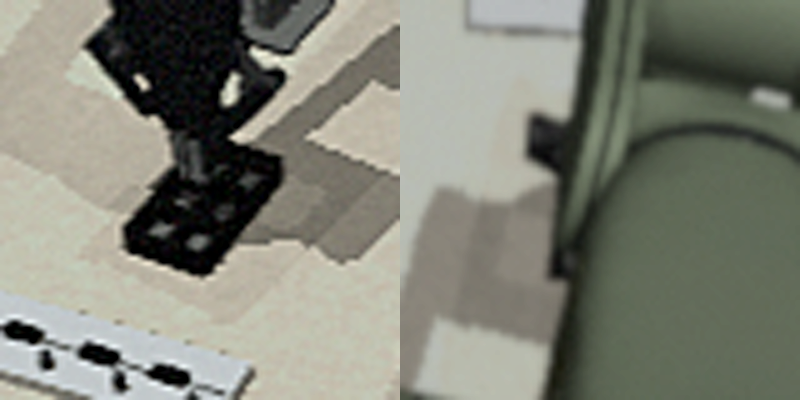

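Scene crop: the shut tips end at about crop (193,182), which is over the tray's middle and seems above its rim. The tips look higher than I assumed, so I'll check the tool geometry in the start picture and solve for the tip height here.

```bash
python3 - <<'E'
from h import *
for z in(0,.01,.02,.03,.04): print(z,proj("scene",np.array([[.6417,-.2012,z]]))[0].round(1))
I=cv2.imread("pics/scene0.png");P=np.array([.1686,-.5492,.2066])
A=R.from_rotvec([-3.105,-.4658,0]).as_matrix()
u,v=proj("scene",P[None])[0].astype(int);u0,v0=u-30,v-35
C=cv2.convertScaleAbs(cv2.resize(I[v0:v0+60,u0:u0+60],(600,600),interpolation=cv2.INTER_CUBIC),alpha=2.2)
for y in(-.0425,0,.0425):
  for d,c in((-.005,(0,0,255)),(.008,(0,255,0))):
    q=(proj("scene",(P+A@[0,y,d])[None])[0]-[u0,v0]+.5)*10;cv2.circle(C,tuple(q.astype(int).tolist()),4,c,-1)
cv2.imwrite("pics/m3.png",C)
E
```

```text
0 [249.8 219.5]
0.01 [249.5 217.1]
0.02 [249.2 214.7]
0.03 [248.9 212.3]
0.04 [248.6 209.9]
```

View pics/m3.png

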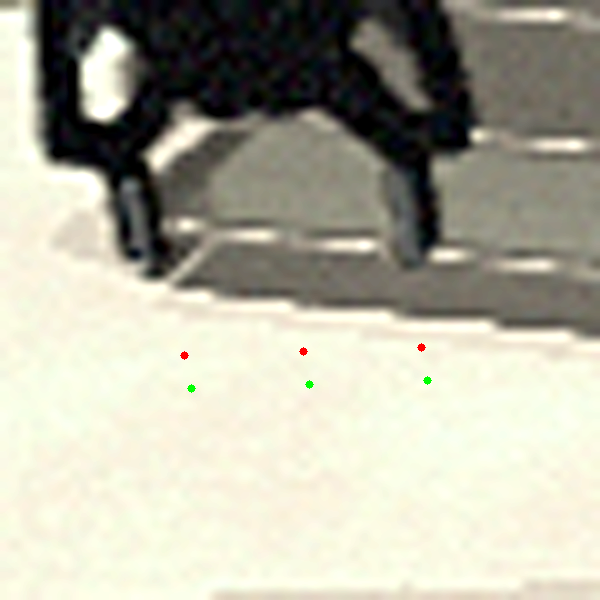

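In the start picture the open tips sit about 30 mm above where I expected, relative to the reported TCP. I'll move clear of the tray and find the tip height by gently touching the bench with the shut fingers.

Call:
play_rows(turn=[[0, 0, 0], [0, 0, 0], [0, 0, 0], [0, 0, 0], [0, 0, 0]], xyz=[[0, 0, -15], [0, 0, -40], [0, 30, -50], [0, 60, -50], [0, 90, -50]], claw=[1, 1, 1, 1, 1])

```text
time: 3.53
ee_pos: [0.6238, -0.2901, 0.0618]
ee_rot: [3.124, -0.324, 0.004]
wrist_force: [-0.1, 0.1, 0.0]
grip_width: -0.001
gripper_force: 0.0
```

Call:
play_rows(turn=[[0, 0, 0], [0, 0, 0], [0, 0, 0], [0, 0, 0], [0, 0, 0]], xyz=[[0, 0, 20], [0, 0, 35], [0, 0, 45], [0, 0, 48], [0, 0, 48]], claw=[1, 1, 1, 1, 1])

```text
time: 3.95
ee_pos: [0.6227, -0.2887, 0.0113]
ee_rot: [-3.124, 0.326, 0.003]
wrist_force: [-0.3, 0.6, 0.0]
grip_width: -0.003
gripper_force: 0.0
```

```bash
python3 - <<'E'
from h import *
I=camera("scene");cv2.imwrite("pics/scene2.png",I);s=arm.state();P=s["ee_pos"];print(P,s["wrist_force"])
u,v=proj("scene",P[None])[0].astype(int);u0,v0=u-30,v-35
C=cv2.convertScaleAbs(cv2.resize(I[v0:v0+60,u0:u0+60],(600,600),interpolation=cv2.INTER_CUBIC),alpha=1.8)
for z in(0,.01,.02,.03,.04):
    q=(proj("scene",np.array([[P[0],P[1],z]]))[0]-[u0,v0]+.5)*10;cv2.circle(C,tuple(q.astype(int).tolist()),3,(0,0,255),-1)
cv2.imwrite("pics/m4.png",C)
E
```

```text
[ 0.62340107 -0.28897317  0.01229826] [ 0.0014489  -0.02609341  0.25220452]
```

View pics/m4.png

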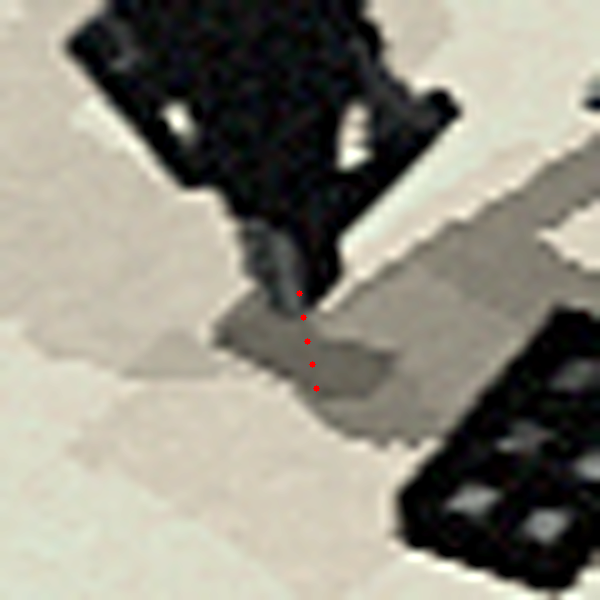

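The shut tip ends at crop (305,312), which is about 30 mm above the bench while the reported TCP is 12 mm. The gap to what I was told is about 25 mm. Now I'll touch down carefully.

Call:
play_rows(turn=[[0, 0, 0], [0, 0, 0], [0, 0, 0], [0, 0, 0], [0, 0, 0]], xyz=[[0, 0, 7], [0, 0, 14], [0, 0, 19], [0, 0, 20], [0, 0, 20]], claw=[1, 1, 1, 1, 1])

```text
time: 4.42
ee_pos: [0.6228, -0.289, -0.0083]
ee_rot: [-3.124, 0.327, 0.002]
wrist_force: [0.1, -0.6, -0.1]
grip_width: 0.003
gripper_force: 0.0
```

Call:
play_rows(turn=[[0, 0, 0], [0, 0, 0], [0, 0, 0], [0, 0, 0], [0, 0, 0]], xyz=[[0, 0, 1], [0, 0, 2], [0, 0, 3], [0, 0, 3], [0, 0, 3]], claw=[1, 1, 1, 1, 1])

```text
time: 4.83
ee_pos: [0.6232, -0.2893, -0.0106]
ee_rot: [3.124, -0.327, 0.0]
wrist_force: [0.2, 0.0, -0.2]
grip_width: 0.001
gripper_force: 0.0
```

Call:
play_rows(turn=[[0, 0, 0], [0, 0, 0], [0, 0, 0], [0, 0, 0], [0, 0, 0]], xyz=[[0, 0, 1], [0, 0, 2], [0, 0, 2], [0, 0, 2], [0, 0, 2]], claw=[1, 1, 1, 1, 1])

```text
time: 5.25
ee_pos: [0.6232, -0.2893, -0.0127]
ee_rot: [3.125, -0.327, 0.0]
wrist_force: [0.3, 0.8, -0.1]
grip_width: 0.0
gripper_force: 0.0
```

Call:
play_rows(turn=[[0, 0, 0], [0, 0, 0], [0, 0, 0], [0, 0, 0], [0, 0, 0]], xyz=[[0, 0, 1], [0, 0, 1], [0, 0, 1], [0, 0, 1], [0, 0, 1]], claw=[1, 1, 1, 1, 1])

```text
time: 5.67
ee_pos: [0.6232, -0.2893, -0.0137]
ee_rot: [3.124, -0.327, 0.0]
wrist_force: [0.7, 0.2, -0.6]
grip_width: -0.004
gripper_force: 0.0
```

Call:
play_rows(turn=[[0, 0, 0], [0, 0, 0], [0, 0, 0], [0, 0, 0], [0, 0, 0]], xyz=[[0, 0, 1], [0, 0, 1.5], [0, 0, 1.5], [0, 0, 1.5], [0, 0, 1.5]], claw=[1, 1, 1, 1, 1])

```text
time: 6.08
ee_pos: [0.6232, -0.2893, -0.0152]
ee_rot: [3.124, -0.327, 0.0]
wrist_force: [-0.6, -0.1, -1.8]
grip_width: -0.001
gripper_force: 0.0
```

Call:
play_rows(turn=[[0, 0, 0], [0, 0, 0], [0, 0, 0], [0, 0, 0], [0, 0, 0]], xyz=[[0, 0, 1], [0, 0, 1], [0, 0, 1], [0, 0, 1], [0, 0, 1]], claw=[1, 1, 1, 1, 1])

```text
time: 6.5
ee_pos: [0.6232, -0.2893, -0.0162]
ee_rot: [3.124, -0.327, 0.0]
wrist_force: [0.4, 0.8, 0.4]
grip_width: 0.004
gripper_force: 0.0
```

Call:
play_rows(turn=[[0, 0, 0], [0, 0, 0], [0, 0, 0], [0, 0, 0], [0, 0, 0]], xyz=[[0, 0, 1], [0, 0, 1], [0, 0, 1], [0, 0, 1], [0, 0, 1]], claw=[1, 1, 1, 1, 1])

```text
time: 6.92
ee_pos: [0.6232, -0.2893, -0.0172]
ee_rot: [3.124, -0.327, 0.0]
wrist_force: [-0.1, 0.1, 0.6]
grip_width: -0.0
gripper_force: 0.0
```

Call:
play_rows(turn=[[0, 0, 0], [0, 0, 0], [0, 0, 0], [0, 0, 0], [0, 0, 0]], xyz=[[0, 0, 1], [0, 0, 1], [0, 0, 1], [0, 0, 1], [0, 0, 1]], claw=[1, 1, 1, 1, 1])

```text
time: 7.33
ee_pos: [0.6232, -0.2893, -0.0182]
ee_rot: [3.124, -0.327, 0.0]
wrist_force: [0.3, 0.7, -1.1]
grip_width: -0.002
gripper_force: 0.0
```

Call:
play_rows(turn=[[0, 0, 0], [0, 0, 0], [0, 0, 0], [0, 0, 0], [0, 0, 0]], xyz=[[0, 0, 1], [0, 0, 1], [0, 0, 1], [0, 0, 1], [0, 0, 1]], claw=[1, 1, 1, 1, 1])

```text
time: 7.75
ee_pos: [0.6232, -0.2893, -0.0192]
ee_rot: [3.125, -0.327, -0.0]
wrist_force: [0.5, 0.5, 0.2]
grip_width: 0.001
gripper_force: 0.0
```

Call:
play_rows(turn=[[0, 0, 0], [0, 0, 0], [0, 0, 0], [0, 0, 0], [0, 0, 0]], xyz=[[0, 0, 1], [0, 0, 1], [0, 0, 1], [0, 0, 1], [0, 0, 1]], claw=[1, 1, 1, 1, 1])

```text
time: 8.17
ee_pos: [0.6232, -0.2893, -0.0201]
ee_rot: [3.124, -0.327, 0.0]
wrist_force: [-0.3, -0.9, 0.6]
grip_width: -0.001
gripper_force: 0.0
```

Call:
play_rows(turn=[[0, 0, 0], [0, 0, 0], [0, 0, 0], [0, 0, 0], [0, 0, 0]], xyz=[[0, 0, 1], [0, 0, 1], [0, 0, 1], [0, 0, 1], [0, 0, 1]], claw=[1, 1, 1, 1, 1])

```text
time: 8.58
ee_pos: [0.6232, -0.2893, -0.0212]
ee_rot: [3.124, -0.327, 0.0]
wrist_force: [1.0, -0.3, 0.4]
grip_width: 0.005
gripper_force: 0.0
```

```bash
python3 - <<'E'
from h import *
I=camera("scene");cv2.imwrite("pics/scene3.png",I);s=arm.state();P=s["ee_pos"];print(P,s["wrist_force"])
u,v=proj("scene",np.array([[P[0],P[1],.0]]))[0].astype(int);u0,v0=u-20,v-25
C=cv2.convertScaleAbs(cv2.resize(I[v0:v0+40,u0:u0+40],(560,560),interpolation=cv2.INTER_CUBIC),alpha=1.8)
for z in(0,.01,.02):
    q=(proj("scene",np.array([[P[0],P[1],z]]))[0]-[u0,v0]+.5)*14;cv2.circle(C,tuple(q.astype(int).tolist()),3,(0,0,255),-1)
cv2.imwrite("pics/m5.png",C)
E
```

```text
[ 0.62318601 -0.28929742 -0.02116981] [-0.30991755  0.01514906 -1.59875498]
```

View pics/m5.png

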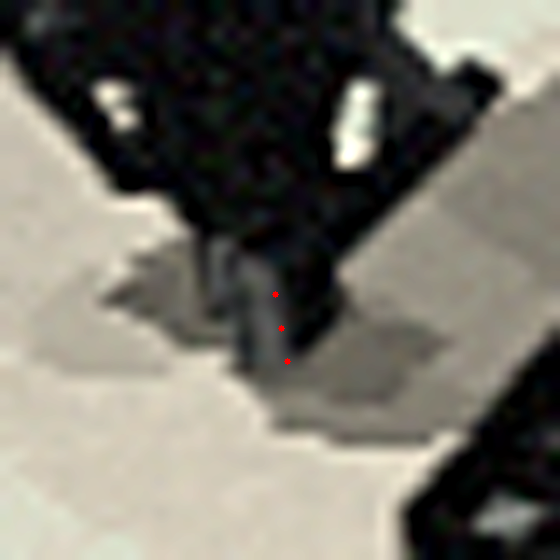

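The tip is now at crop (280,365), about on the bench. I'll take a few more small steps.

Call:
play_rows(turn=[[0, 0, 0], [0, 0, 0], [0, 0, 0], [0, 0, 0], [0, 0, 0]], xyz=[[0, 0, 1], [0, 0, 1], [0, 0, 1], [0, 0, 1], [0, 0, 1]], claw=[1, 1, 1, 1, 1])

```text
time: 9.05
ee_pos: [0.6232, -0.2893, -0.0222]
ee_rot: [3.124, -0.327, 0.0]
wrist_force: [-0.8, -0.9, 0.5]
grip_width: 0.0
gripper_force: 0.0
```

Call:
play_rows(turn=[[0, 0, 0], [0, 0, 0], [0, 0, 0], [0, 0, 0], [0, 0, 0]], xyz=[[0, 0, 1], [0, 0, 1], [0, 0, 1], [0, 0, 1], [0, 0, 1]], claw=[1, 1, 1, 1, 1])

```text
time: 9.47
ee_pos: [0.6232, -0.2893, -0.0232]
ee_rot: [3.124, -0.327, 0.0]
wrist_force: [0.1, 0.0, 0.2]
grip_width: 0.002
gripper_force: 0.0
```

Call:
play_rows(turn=[[0, 0, 0], [0, 0, 0], [0, 0, 0], [0, 0, 0], [0, 0, 0]], xyz=[[0, 0, 1], [0, 0, 1], [0, 0, 1], [0, 0, 1], [0, 0, 1]], claw=[1, 1, 1, 1, 1])

```text
time: 9.88
ee_pos: [0.6233, -0.2894, -0.0239]
ee_rot: [3.124, -0.327, 0.001]
wrist_force: [-0.1, -0.1, 2.5]
grip_width: 0.003
gripper_force: 1.4
```

Call:
play_rows(turn=[[0, 0, 0], [0, 0, 0], [0, 0, 0], [0, 0, 0], [0, 0, 0]], xyz=[[0, 0, 1], [0, 0, 1], [0, 0, 1], [0, 0, 1], [0, 0, 1]], claw=[1, 1, 1, 1, 1])

```text
time: 10.3
ee_pos: [0.6233, -0.2894, -0.0239]
ee_rot: [3.124, -0.327, 0.001]
wrist_force: [-2.0, 0.5, 7.9]
grip_width: 0.001
gripper_force: 3.8
```

Contact came at a reported TCP z of -23.9 mm, so the shut tips lie 24 mm above (behind) the reported TCP. I'll go back above the tray and open.

Call:
play_rows(turn=[[0, 0, 0], [0, 0, 0], [0, 0, 0], [0, 0, 0], [0, 0, 0]], xyz=[[0, 0, -20], [0, 0, -50], [0, 0, -80], [0, 0, -81], [0, 0, -81]], claw=[1, 1, 0, -1, -1])

```text
time: 10.72
ee_pos: [0.6244, -0.2899, 0.058]
ee_rot: [3.123, -0.327, 0.007]
wrist_force: [0.3, 0.6, -0.8]
grip_width: 0.415
gripper_force: 0.0
```

Call:
play_rows(turn=[[0, 0, 0], [0, 0, 0], [0, 0, 0], [0, 0, 0], [0, 0, 0]], xyz=[[0, -30, 0], [0, -60, 0], [0, -90, 0], [0, -90, 0], [0, -90, 0]], claw=[-1, -1, -1, -1, -1])

```text
time: 11.13
ee_pos: [0.6411, -0.1995, 0.054]
ee_rot: [-3.125, 0.322, 0.005]
wrist_force: [-0.1, 0.0, -0.0]
grip_width: 1.002
gripper_force: 0.0
```

```bash
python3 - <<'E'
from h import *
go(643,-199.5,-23,-12)
E
```

```text
t 11.13 at [ 641.1 -199.5   54. ] yaw -11.8 tilt 0.18 j [-0.32  0.59  1.52 -0.    1.03  1.46]
shift [ 2.2 -0.4 77. ] turn [-0.    0.18  0.22]
```

Call:
play_rows(turn=[[0, 0, 0], [0, 0, 0], [0, 0, 0], [0, 0, 0], [0, 0, 0]], xyz=[[2, 0, 15], [2, 0, 35], [2, 0, 55], [2, 0, 70], [2, 0, 77]], claw=[-1, -1, -1, -1, -1])

```text
time: 11.55
ee_pos: [0.6412, -0.2023, -0.0248]
ee_rot: [-3.124, 0.328, 0.009]
wrist_force: [-1.0, 0.2, -0.9]
grip_width: 1.001
gripper_force: 0.0
```

Call:
play_rows(turn=[[0, 0, 0], [0, 0, 0], [0, 0, 0], [0, 0, 0], [0, 0, 0]], xyz=[[0, 0, 0], [0, 0, 0], [0, 0, 0], [0, 0, 0], [0, 0, 0]], claw=[-1, -0.8, -0.6, -0.4, -0.2])

```text
time: 11.97
ee_pos: [0.6448, -0.202, -0.0192]
ee_rot: [3.124, -0.327, 0.005]
wrist_force: [-1.0, 0.4, -0.5]
grip_width: 0.64
gripper_force: 65.0
```

Call:
play_rows(turn=[[0, 0, 0], [0, 0, 0], [0, 0, 0], [0, 0, 0], [0, 0, 0]], xyz=[[0, 0, 0], [0, 0, 0], [0, 0, 0], [0, 0, 0], [0, 0, 0]], claw=[0.2, 0.6, 1, 1, 1])

```text
time: 12.38
ee_pos: [0.6449, -0.202, -0.0194]
ee_rot: [3.124, -0.327, 0.005]
wrist_force: [0.3, 0.3, 5.6]
grip_width: 0.637
gripper_force: 66.0
```

```bash
python3 - <<'E'
from h import *
go(643,-199.5,-23,-12)
E
```

```text
t 12.38 at [ 644.9 -202.   -19.4] yaw -11.9 tilt 0.18 j [-0.32  0.67  1.58 -0.    0.89  1.46]
shift [-2.4 -2.1  3.6] turn [ 0.03 -0.18  0.07]
```

The tray is gripped, with an opening of about 54 mm and 66 N. Lifting.

Call:
play_rows(turn=[[0, 0, 0], [0, 0, 0], [0, 0, 0], [0, 0, 0], [0, 0, 0]], xyz=[[0, 0, -10], [0, 0, -35], [0, 0, -70], [0, 0, -105], [0, 0, -140]], claw=[1, 1, 1, 1, 1])

```text
time: 12.8
ee_pos: [0.643, -0.2014, 0.1202]
ee_rot: [-3.124, 0.326, 0.002]
wrist_force: [0.6, -0.5, -0.2]
grip_width: 0.635
gripper_force: 65.1
```

```bash
python3 - <<'E'
from h import *
s=arm.state();print(s["wrist_force"],s["grip_width"],s["gripper_force"])
go(562,230.4,120,-20)
E
```

```text
[ 0.562869   -0.53999955 -0.21004463] 0.6354652235374775 65.1270067691803
t 12.8 at [ 643.  -201.4  120.2] yaw -11.9 tilt 0.08 j [-0.32  0.53  1.44 -0.    1.17  1.46]
shift [-1.685e+02 -4.057e+02  4.000e-01] turn [0.01 0.08 8.07]
```

Call:
play_rows(turn=[[0, 0, 0], [0, 0, 0], [0, 0, 0], [0, 0, 0], [0, 0, 0]], xyz=[[-5, -12, -5], [-15, -36, -8], [-28, -68, -10], [-42, -102, -10], [-56, -135, -10]], claw=[1, 1, 1, 1, 1])

```text
time: 13.22
ee_pos: [0.6157, -0.0564, 0.1286]
ee_rot: [-3.124, 0.328, 0.002]
wrist_force: [1.4, 1.2, -1.7]
grip_width: 0.637
gripper_force: 65.1
```

Call:
play_rows(turn=[[0, 0, 0], [0, 0, 0], [0, 0, 0], [0, 0, 0], [0, 0, 0]], xyz=[[-11, -27, 0], [-22, -54, 0], [-33, -81, 0], [-45, -108, 0], [-56, -135, 0]], claw=[1, 1, 1, 1, 1])

```text
time: 13.63
ee_pos: [0.5885, 0.0872, 0.1284]
ee_rot: [3.124, -0.326, -0.002]
wrist_force: [0.2, -0.2, -1.8]
grip_width: 0.634
gripper_force: 65.1
```

Call:
play_rows(turn=[[0, 0, 2], [0, 0, 4], [0, 0, 6], [0, 0, 8], [0, 0, 8]], xyz=[[-14, -34, 0], [-28, -68, 0], [-42, -102, 0], [-53, -128, 0], [-56, -135, 0]], claw=[1, 1, 1, 1, 1])

```text
time: 14.05
ee_pos: [0.5612, 0.2336, 0.1283]
ee_rot: [-3.094, 0.539, 0.003]
wrist_force: [1.4, -0.5, -1.8]
grip_width: 0.641
gripper_force: 65.1
```

```bash
python3 - <<'E'
from h import *
go(562,230.4,33,-20)
E
```

```text
t 14.05 at [561.2 233.6 128.3] yaw -19.8 tilt 0.12 j [0.37 0.43 1.6  0.   1.11 2.29]
shift [ 2.   2.8 95.3] turn [-0.05  0.11  0.23]
```

Call:
play_rows(turn=[[0, 0, 0.2], [0, 0, 0.2], [0, 0, 0.2], [0, 0, 0.2], [0, 0, 0.2]], xyz=[[2, 2, 20], [2, 2, 45], [2, 2, 70], [2, 2, 90], [2, 2, 98]], claw=[1, 1, 1, 1, 1])

```text
time: 14.47
ee_pos: [0.5617, 0.2255, 0.0275]
ee_rot: [3.09, -0.548, -0.009]
wrist_force: [-0.3, 0.1, -2.9]
grip_width: 0.638
gripper_force: 65.1
```

Call:
play_rows(turn=[[0, 0, 0], [0, 0, 0], [0, 0, 0], [0, 0, 0], [0, 0, 0]], xyz=[[0, 0, 0], [0, 0, 0], [0, 0, 0], [0, 0, 0], [0, 0, 0]], claw=[1, 1, 1, 1, 1])

```text
time: 14.88
ee_pos: [0.5652, 0.227, 0.0321]
ee_rot: [-3.092, 0.549, -0.003]
wrist_force: [-0.1, 0.7, -2.2]
grip_width: 0.638
gripper_force: 65.1
```

```bash
python3 - <<'E'
from h import *
go(562,230.4,12.6,-20)
o=[]
for n,(u,v) in(("scene",(394,215)),("top",(253,198))):
    I=camera(n);cv2.imwrite(f"pics/{n}4.png",I);o.append(cv2.convertScaleAbs(cv2.resize(I[v-25:v+25,u-25:u+25],(400,400),interpolation=cv2.INTER_CUBIC),alpha=2.2))
s=arm.state();P=s["ee_pos"];p=[P[0],P[1],np.radians(-20)]
for z0,p,c in((P[2]+.0194,p,(0,0,255)),(.012,[.5597,.2324,-.349],(0,255,0))):
    for q in proj("scene",corners(TRAY[0],p,z0)): cv2.circle(o[0],tuple(((q-[394-25,215-25]+.5)*8).astype(int).tolist()),3,c,-1)
cv2.imwrite("pics/m6.png",np.hstack(o))
E
```

```text
t 14.88 at [565.2 227.   32.1] yaw -20.1 tilt 0.14 j [ 0.36  0.52  1.71 -0.    0.9   2.29]
shift [-4.2 -2.1 19.5] turn [-0.09 -0.11 -0.14]
```

View pics/m6.png

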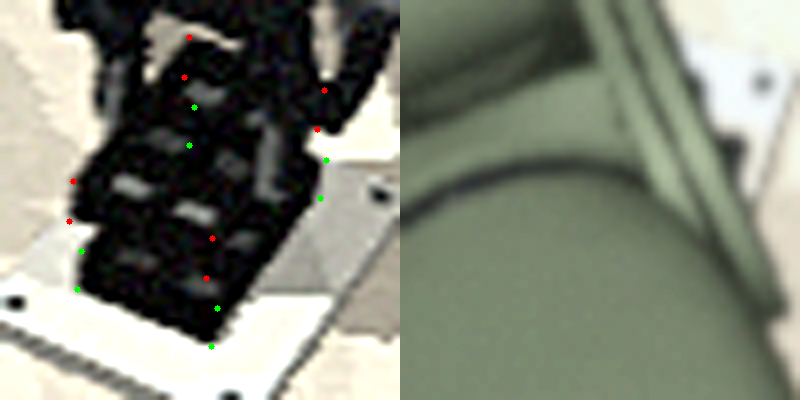

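The projected models (red for the held tray, green for the base) match the picture to about half a pixel. The held tray's left edge is at crop (72,185) and (70,220), and the base's at (80,250). Next I'll check the visible left edges numerically.

```bash
cat >> h.py <<'E'
def edges(n,I,p,z0,segs,b=TRAY[0],thr=80):
    "signed subpixel offset (image minus model) along outward normal, for model edges given as corner index pairs and t-range"
    g=I.mean(2).astype(np.float32);q=proj(n,corners(b,p,z0));c=q.mean(0)
    for a,e,t0,t1 in segs:
        d=q[e]-q[a];nn=np.array([-d[1],d[0]])/np.linalg.norm(d);nn*=np.sign(nn@(q[a]-c));o=[]
        for t in np.linspace(t0,t1,7):
            k=np.arange(-3,3.01,.1);pt=q[a]+t*d+k[:,None]*nn
            f=cv2.remap(g,pt[:,0:1].astype(np.float32),pt[:,1:2].astype(np.float32),cv2.INTER_LINEAR).ravel()
            w=np.where((f[:-1]<thr)&(f[1:]>=thr))[0];o.append(k[w[np.argmin(abs(k[w]))]] if len(w) else np.nan)
        print(n,(a,e),"n",nn.round(2),np.round(o,1),"med",round(float(np.nanmedian(o)),2))
E
python3 - <<'E'
from h import *
I=cv2.imread("pics/scene4.png");I0=cv2.imread("pics/scene0.png")
print(proj("scene",corners(TRAY[0],[.5652,.227,-.35],.0515)).round(1).tolist())
H=[.5652,.227,-.351];B=[.5597,.2324,-.349];T=[.643,-.1995,-.2094]
# corners: 0/1 (-x,-y) 2/3 (-x,+y) 4/5 (+x,-y) 6/7 (+x,+y); odd = top
print("held");edges("scene",I,H,.0515,[(4,5,.2,.8),(5,1,.05,.4)])
print("base");edges("scene",I0,B,.012,[(4,5,.2,.8),(5,1,.05,.4),(4,6,.1,.9),(6,2,.1,.9)]);edges("scene",I,B,.012,[(4,5,.2,.6),(4,6,.1,.9),(6,2,.1,.6)])
print("tray0");edges("scene",I0,T,0,[(4,5,.2,.8),(5,1,.05,.4),(4,6,.1,.9),(6,2,.1,.9)])
E
```

```text
[[391.6, 199.1], [392.2, 194.2], [408.2, 205.7], [409.0, 200.7], [377.2, 217.1], [377.7, 212.1], [394.3, 224.3], [395.1, 219.3]]
held
scene (4, 5) n [-0.99 -0.11] [0.6 0.5 0.3 0.4 0.7 0.5 0.4] med 0.5
scene (5, 1) n [-0.78 -0.63] [0.6 0.7 0.8 0.4 0.7 1.4 nan] med 0.7
base
scene (4, 5) n [-0.99 -0.11] [0.5 0.5 0.5 0.6 0.5 0.4 0.4] med 0.5
scene (5, 1) n [-0.79 -0.62] [0.3 0.1 0.4 0.4 0.3 0.4 0.3] med 0.3
scene (4, 6) n [-0.39  0.92] [0.1 0.2 0.1 0.1 0.2 0.1 0.2] med 0.1
scene (6, 2) n [0.81 0.59] [ 0.1 -0.1 -0.3  0.   0.   0.1 -0.1] med 0.0
scene (4, 5) n [-0.99 -0.11] [0.6 0.5 0.5 0.6 0.6 0.7 0.7] med 0.6
scene (4, 6) n [-0.39  0.92] [0.2 0.2 0.2 0.3 0.2 0.1 0.2] med 0.2
scene (6, 2) n [0.81 0.59] [ 0.7  0.2 -0.1  0.8  2.4  nan  nan] med 0.7
tray0
scene (4, 5) n [-0.99  0.17] [0.7 1.  0.7 0.5 0.5 0.5 0.5] med 0.5
scene (5, 1) n [-0.76 -0.65] [0.7 0.6 0.7 0.6 0.5 0.5 0.6] med 0.6
scene (4, 6) n [-0.32  0.95] [ 0.   0.1  0.1 -0.1  0.1  0.1  0. ] med 0.1
scene (6, 2) n [0.78 0.63] [-0.1 -0.2  0.1 -0.2 -0.4  0.   0.1] med -0.1
```

```bash
python3 - <<'E'
from h import *
go(560.6,232,32,-20)
E
```

```text
t 14.98 at [564.8 226.9  31.7] yaw -20.1 tilt 0.09 j [ 0.36  0.52  1.71 -0.    0.9   2.29]
shift [-5.7 -3.3 -0.3] turn [-0.05 -0.07 -0.14]
```

Call:
play_rows(turn=[[0, 0, 0], [0, 0, 0], [0, 0, 0], [0, 0, 0], [0, 0, 0]], xyz=[[-3, -2, 0], [-5.7, -3.3, 0], [-5.7, -3.3, 0], [-5.7, -3.3, 0], [-5.7, -3.3, 0]], claw=[1, 1, 1, 1, 1])

```text
time: 15.4
ee_pos: [0.5601, 0.2319, 0.0308]
ee_rot: [3.093, -0.549, 0.0]
wrist_force: [0.1, 0.6, -1.5]
grip_width: 0.638
gripper_force: 65.1
```

Call:
play_rows(turn=[[0, 0, 0], [0, 0, 0], [0, 0, 0], [0, 0, 0], [0, 0, 0]], xyz=[[0, 0, 5], [0, 0, 10], [0, 0, 14], [0, 0, 14], [0, 0, 14]], claw=[1, 1, 1, 1, 1])

```text
time: 15.82
ee_pos: [0.5598, 0.2317, 0.0161]
ee_rot: [3.092, -0.549, -0.002]
wrist_force: [-0.4, 0.4, -2.3]
grip_width: 0.634
gripper_force: 65.1
```

```bash
python3 - <<'E'
from h import *
go(560.6,232,12.6,-20)
E
```

```text
t 15.82 at [559.8 231.7  16.1] yaw -20.1 tilt 0.07 j [ 0.37  0.54  1.73 -0.    0.87  2.3 ]
shift [ 0.6 -0.6  3.5] turn [ 0.05  0.05 -0.14]
```

Call:
play_rows(turn=[[0, 0, 0], [0, 0, 0], [0, 0, 0], [0, 0, 0], [0, 0, 0]], xyz=[[0.6, -0.5, 0], [0.6, -0.5, 1], [0.6, -0.5, 2], [0.6, -0.5, 2], [0.6, -0.5, 2]], claw=[1, 1, 1, 1, 1])

```text
time: 16.23
ee_pos: [0.5608, 0.2321, 0.0148]
ee_rot: [3.093, -0.549, -0.0]
wrist_force: [-0.1, 0.3, -1.2]
grip_width: 0.634
gripper_force: 65.1
```

Call:
play_rows(turn=[[0, 0, 0], [0, 0, 0], [0, 0, 0], [0, 0, 0], [0, 0, 0]], xyz=[[0, 0, 1], [0, 0, 1], [0, 0, 1], [0, 0, 1], [0, 0, 1]], claw=[1, 1, 1, 1, 1])

```text
time: 16.65
ee_pos: [0.5609, 0.2321, 0.0138]
ee_rot: [3.093, -0.549, 0.0]
wrist_force: [-0.2, 0.5, -1.0]
grip_width: 0.638
gripper_force: 65.1
```

Call:
play_rows(turn=[[0, 0, 0], [0, 0, 0], [0, 0, 0], [0, 0, 0], [0, 0, 0]], xyz=[[0, 0, 0.7], [0, 0, 0.7], [0, 0, 0.7], [0, 0, 0.7], [0, 0, 0.7]], claw=[1, 1, 1, 1, 1])

```text
time: 17.07
ee_pos: [0.5609, 0.2321, 0.0131]
ee_rot: [3.093, -0.549, 0.0]
wrist_force: [0.1, 0.0, -1.2]
grip_width: 0.637
gripper_force: 65.1
```

Call:
play_rows(turn=[[0, 0, 0], [0, 0, 0], [0, 0, 0], [0, 0, 0], [0, 0, 0]], xyz=[[0, 0, 0.7], [0, 0, 0.7], [0, 0, 0.7], [0, 0, 0.7], [0, 0, 0.7]], claw=[1, 1, 1, 1, 1])

```text
time: 17.48
ee_pos: [0.561, 0.2322, 0.0126]
ee_rot: [-3.093, 0.549, -0.001]
wrist_force: [-0.3, -0.3, 0.9]
grip_width: 0.635
gripper_force: 65.4
```

Call:
play_rows(turn=[[0, 0, 0], [0, 0, 0], [0, 0, 0], [0, 0, 0], [0, 0, 0]], xyz=[[0, 0, 0.7], [0, 0, 0.7], [0, 0, 0.7], [0, 0, 0.7], [0, 0, 0.7]], claw=[1, 1, 1, 1, 1])

```text
time: 17.9
ee_pos: [0.561, 0.2322, 0.0126]
ee_rot: [-3.093, 0.549, -0.001]
wrist_force: [-0.8, -1.0, 5.7]
grip_width: 0.637
gripper_force: 65.9
```

Contact came at 12.6 mm, as predicted. I'll release and go up.

Call:
play_rows(turn=[[0, 0, 0], [0, 0, 0], [0, 0, 0], [0, 0, 0], [0, 0, 0]], xyz=[[0, 0, -0.5], [0, 0, -0.5], [0, 0, -0.5], [0, 0, -0.5], [0, 0, -0.5]], claw=[1, 0, -1, -1, -1])

```text
time: 18.32
ee_pos: [0.5609, 0.2321, 0.0119]
ee_rot: [3.093, -0.549, -0.0]
wrist_force: [0.2, -0.1, 0.2]
grip_width: 1.002
gripper_force: 0.0
```

Call:
play_rows(turn=[[0, 0, 0], [0, 0, 0], [0, 0, 0], [0, 0, 0], [0, 0, 0]], xyz=[[0, 0, -5], [0, 0, -25], [0, 0, -60], [0, 0, -95], [0, 0, -130]], claw=[-1, -1, -1, -1, -1])

```text
time: 18.73
ee_pos: [0.5606, 0.232, 0.1436]
ee_rot: [3.093, -0.549, -0.001]
wrist_force: [0.3, 0.8, 0.3]
grip_width: 1.003
gripper_force: 0.0
```

```bash
python3 - <<'E'
from h import *
go(433.6,-213,140,-12.7)
E
```

```text
t 18.73 at [560.6 232.  143.6] yaw -20.1 tilt 0.04 j [ 0.37  0.41  1.59 -0.    1.14  2.3 ]
shift [ 34.  461.5   3.9] turn [ 0.03  0.03 -7.44]
```

Call:
play_rows(turn=[[0, 0, 0], [0, 0, 0], [0, 0, 0], [0, 0, 0], [0, 0, 0]], xyz=[[2, 31, 0], [4, 62, 0], [7, 93, 0], [9, 124, 0], [11, 155, 0]], claw=[-1, -1, -1, -1, -1])

```text
time: 19.15
ee_pos: [0.5173, 0.0816, 0.1426]
ee_rot: [3.093, -0.548, 0.001]
wrist_force: [0.7, 0.7, 0.4]
grip_width: 0.998
gripper_force: 0.0
```

Call:
play_rows(turn=[[0, 0, 0], [0, 0, 0], [0, 0, 0], [0, 0, 0], [0, 0, 0]], xyz=[[2, 31, 0], [4, 62, 0], [7, 93, 0], [9, 124, 0], [11, 155, 0]], claw=[-1, -1, -1, -1, -1])

```text
time: 19.57
ee_pos: [0.4742, -0.0678, 0.1426]
ee_rot: [3.093, -0.549, 0.001]
wrist_force: [0.6, 0.1, 0.6]
grip_width: 1.002
gripper_force: 0.0
```

Call:
play_rows(turn=[[0, 0, -2], [0, 0, -4], [0, 0, -6], [0, 0, -7.4], [0, 0, -7.4]], xyz=[[3, 38, 0], [6, 76, 0], [9, 114, 0], [12, 145, 0], [12, 151, 0]], claw=[-1, -1, -1, -1, -1])

```text
time: 19.98
ee_pos: [0.4332, -0.2164, 0.1427]
ee_rot: [3.119, -0.353, 0.002]
wrist_force: [0.2, 0.4, 0.1]
grip_width: 1.001
gripper_force: 0.0
```

```bash
python3 - <<'E'
from h import *
go(433.6,-213,40,-12.7)
I={n:camera(n) for n in("top","scene")}
o=[]
for n in I: cv2.imwrite(f"pics/{n}5.png",I[n])
for k in(["top","scene"],["top"],["scene"]):
    p,c=fit([(96,56,0,40)],.012,[.56,.232,-.35],{n:I[n] for n in k},80);print(k,p,c)
S=[(4,5,.2,.8),(5,1,.1,.9),(4,6,.1,.9),(6,2,.1,.9)]
B=[.5597,.2324,-.349]
print("base");edges("scene",I["scene"],B,.012,[S[0],S[2],S[3]])
print("upper");edges("scene",I["scene"],B,.032,[S[0],S[1],(6,7,.1,.9)]);edges("top",I["top"],B,.032,[(1,5,.1,.9),(5,7,.1,.9),(7,3,.1,.9),(3,1,.1,.9)])
print("was");edges("top",cv2.imread("pics/top0.png"),B,.012,[(1,5,.1,.9),(5,7,.1,.9),(7,3,.1,.9),(3,1,.1,.9)])
for n,(u,v) in(("scene",(394,213)),("top",(253,198))): o.append(cv2.convertScaleAbs(cv2.resize(I[n][v-22:v+22,u-22:u+22],(400,400),interpolation=cv2.INTER_CUBIC),alpha=2.4))
cv2.imwrite("pics/m7.png",np.hstack(o))
E
```

```text
t 19.98 at [ 433.2 -216.4  142.7] yaw -12.9 tilt 0.14 j [-0.49  0.23  1.87 -0.    1.04  1.31]
shift [ -0.5  -3.6 102.7] turn [ 0.12 -0.07 -0.23]
['top', 'scene'] [ 0.55965586  0.23288262 -0.35583608] [0.018 0.04 ]
['top'] [ 0.55942967  0.23311528 -0.34956599] [0.017]
['scene'] [ 0.55975071  0.23192408 -0.34678962] [0.031]
base
scene (4, 5) n [-0.99 -0.11] [0.4 0.4 0.4 0.5 0.5 0.4 0.4] med 0.4
scene (4, 6) n [-0.39  0.92] [0.1 0.1 0.1 0.1 0.2 0.1 0.2] med 0.1
scene (6, 2) n [0.81 0.59] [0.5 0.3 0.5 0.4 0.3 0.1 0.3] med 0.3
upper
scene (4, 5) n [-0.99 -0.11] [0.3 0.4 0.4 0.2 0.  0.  0.1] med 0.2
scene (5, 1) n [-0.78 -0.62] [0.4 0.3 0.4 0.3 0.3 0.2 0.4] med 0.3
scene (6, 7) n [0.99 0.15] [nan nan nan nan nan nan nan] med nan
top (1, 5) n [0.95 0.3 ] [2.5 2.6 2.6 2.6 2.5 2.5 2.5] med 2.5
top (5, 7) n [ 0.26 -0.96] [-0.1  0.   0.   0.1  0.  -0.1  0. ] med 0.0
top (7, 3) n [-0.95 -0.31] [0.2 0.1 0.3 0.2 0.3 0.3 0.3] med 0.3
top (3, 1) n [-0.27  0.96] [1.4 2.1 2.2 2.1 2.3 2.1 2.2] med 2.1
was
top (1, 5) n [0.95 0.3 ] [1.4 1.3 1.4 1.4 1.3 1.4 1.3] med 1.4
top (5, 7) n [ 0.26 -0.96] [0.3 0.3 0.3 0.3 0.3 0.2 0.2] med 0.3
top (7, 3) n [-0.95 -0.31] [0.5 0.4 0.5 0.3 0.2 0.3 0.4] med 0.4
top (3, 1) n [-0.27  0.96] [1.1 1.3 1.2 1.2 1.1 1.2 1.1] med 1.2h.py:50: RuntimeWarning: All-NaN slice encountered
  print(n,(a,e),"n",nn.round(2),np.round(o,1),"med",round(float(np.nanmedian(o)),2))
```

View pics/m7.png

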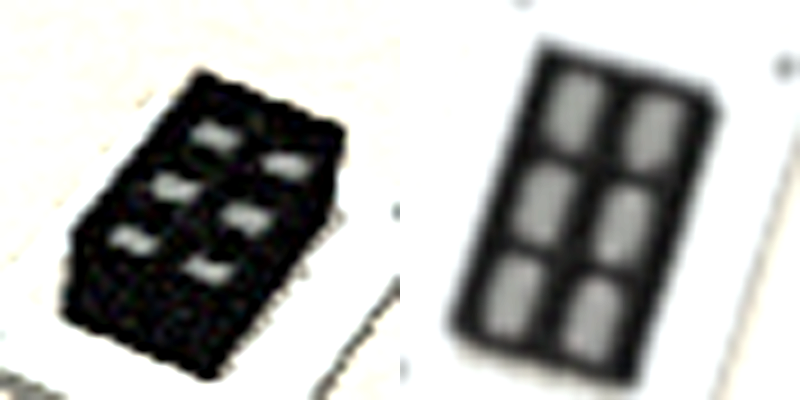

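The pile looks square: both trays read as one block, with edges within 0.3 px (under 1 mm). Now the lid.

Call:
play_rows(turn=[[0, 0, 0], [0, 0, 0], [0, 0, 0], [0, 0, 0], [0, 0, 0]], xyz=[[0, -3.5, 20], [0, -3.5, 45], [0, -3.5, 70], [0, -3.5, 95], [0, -3.5, 103]], claw=[-1, -1, -1, -1, -1])

```text
time: 20.5
ee_pos: [0.4331, -0.2064, 0.0365]
ee_rot: [-3.12, 0.346, 0.009]
wrist_force: [-1.1, 0.5, 0.2]
grip_width: 1.001
gripper_force: 0.0
```

Call:
play_rows(turn=[[0, 0, 0], [0, 0, 0], [0, 0, 0], [0, 0, 0], [0, 0, 0]], xyz=[[0, 0, 0], [0, 0, 0], [0, 0, 0], [0, 0, 0], [0, 0, 0]], claw=[-1, -1, -1, -1, -1])

```text
time: 20.92
ee_pos: [0.4357, -0.2093, 0.0404]
ee_rot: [3.121, -0.348, 0.004]
wrist_force: [-0.2, -0.1, -0.5]
grip_width: 0.999
gripper_force: 0.0
```

```bash
python3 - <<'E'
from h import *
go(434.1,-213.5,-15,-12.7)
E
```

```text
t 20.92 at [ 435.7 -209.3   40.4] yaw -12.7 tilt 0.16 j [-0.47  0.35  2.   -0.    0.78  1.32]
shift [-0.8  4.4 55.4] turn [ 0.04 -0.15 -0.03]
```

Call:
play_rows(turn=[[0, 0, 0], [0, 0, 0], [0, 0, 0], [0, 0, 0], [0, 0, 0]], xyz=[[-0.8, 4.4, 10], [-0.8, 4.4, 24], [-0.8, 4.4, 36], [-0.8, 4.4, 44], [-0.8, 4.4, 47]], claw=[-1, -1, -1, -1, -1])

```text
time: 21.33
ee_pos: [0.4327, -0.213, -0.0083]
ee_rot: [-3.122, 0.349, 0.001]
wrist_force: [-0.2, 0.5, -0.6]
grip_width: 1.005
gripper_force: 0.0
```

Call:
play_rows(turn=[[0, 0, 0], [0, 0, 0], [0, 0, 0], [0, 0, 0], [0, 0, 0]], xyz=[[0, 0, 2], [0, 0, 4], [0, 0, 6], [0, 0, 6], [0, 0, 6]], claw=[-1, -1, -1, -1, -1])

```text
time: 21.75
ee_pos: [0.4333, -0.2132, -0.0135]
ee_rot: [3.122, -0.348, 0.001]
wrist_force: [0.3, -0.0, 0.4]
grip_width: 1.002
gripper_force: 0.0
```

```bash
python3 - <<'E'
from h import *
go(434.1,-213.5,-15,-12.7)
E
```

```text
t 21.75 at [ 433.3 -213.2  -13.5] yaw -12.7 tilt 0.03 j [-0.48  0.44  2.06 -0.    0.65  1.31]
shift [0.9 0.1 1.5] turn [ 0.01 -0.03 -0.04]
```

Call:
play_rows(turn=[[0, 0, 0], [0, 0, 0], [0, 0, 0], [0, 0, 0], [0, 0, 0]], xyz=[[0.8, 0, 0.5], [0.8, 0, 0.5], [0.8, 0, 0.5], [0.8, 0, 0.5], [0.8, 0, 0.5]], claw=[-0.6, -0.2, 0.1, 0.3, 0.4])

```text
time: 22.17
ee_pos: [0.4339, -0.2133, -0.0142]
ee_rot: [3.122, -0.348, 0.0]
wrist_force: [-0.4, -0.1, 0.5]
grip_width: 0.311
gripper_force: 0.0
```

Call:
play_rows(turn=[[0, 0, 0], [0, 0, 0], [0, 0, 0], [0, 0, 0], [0, 0, 0]], xyz=[[0, 0, 0], [0, 0, 0], [0, 0, 0], [0, 0, 0], [0, 0, 0]], claw=[0.5, 0.6, 0.7, 0.8, 1])

```text
time: 22.58
ee_pos: [0.4338, -0.2133, -0.0141]
ee_rot: [3.122, -0.348, 0.0]
wrist_force: [-1.2, 0.4, 3.4]
grip_width: 0.126
gripper_force: 59.8
```

Call:
play_rows(turn=[[0, 0, 0], [0, 0, 0], [0, 0, 0], [0, 0, 0], [0, 0, 0]], xyz=[[0, 0, 0], [0, 0, 0], [0, 0, 0], [0, 0, 0], [0, 0, 0]], claw=[1, 1, 1, 1, 1])

```text
time: 23.0
ee_pos: [0.4338, -0.2133, -0.0141]
ee_rot: [3.122, -0.348, -0.0]
wrist_force: [-1.8, 1.1, 5.0]
grip_width: 0.124
gripper_force: 60.1
```

```bash
python3 - <<'E'
from h import *
go(434.1,-213.5,-15,-12.7);print(arm.state()["ee_pos"])
E
```

```text
t 23.0 at [ 433.8 -213.3  -14.1] yaw -12.7 tilt 0.01 j [-0.48  0.44  2.05 -0.    0.65  1.31]
shift [0.3 0.1 0.9] turn [ 0.01 -0.   -0.04]
[ 0.43383722 -0.21331279 -0.01412844]
```

The lid is gripped at the rib, and its underside is at TCP + 14.1 mm. Lifting and carrying it across, with the target TCP about (559.8, 232.4, 48).

Call:
play_rows(turn=[[0, 0, 0], [0, 0, 0], [0, 0, 0], [0, 0, 0], [0, 0, 0]], xyz=[[0, 0, -10], [0, 0, -40], [0, 0, -80], [0, 0, -120], [0, 0, -155]], claw=[1, 1, 1, 1, 1])

```text
time: 23.42
ee_pos: [0.4339, -0.2132, 0.1425]
ee_rot: [3.122, -0.348, 0.001]
wrist_force: [1.5, -0.4, -1.7]
grip_width: 0.126
gripper_force: 59.3
```

```bash
python3 - <<'E'
from h import *
go(559.8,232.4,140,-20)
E
```

```text
t 23.42 at [ 433.9 -213.2  142.5] yaw -12.7 tilt 0.03 j [-0.48  0.23  1.87  0.    1.04  1.31]
shift [  24.6 -462.4    2.4] turn [ 0.01 -0.03  7.26]
```

Call:
play_rows(turn=[[0, 0, 0], [0, 0, 0], [0, 0, 0], [0, 0, 0], [0, 0, 0]], xyz=[[1, -15, 0], [3, -42, 0], [5, -75, 0], [6, -108, 0], [8, -141, 0]], claw=[1, 1, 1, 1, 1])

```text
time: 23.83
ee_pos: [0.4726, -0.0762, 0.1402]
ee_rot: [-3.122, 0.35, 0.001]
wrist_force: [-0.1, -0.3, -1.7]
grip_width: 0.127
gripper_force: 59.4
```

Call:
play_rows(turn=[[0, 0, 0], [0, 0, 0], [0, 0, 0], [0, 0, 0], [0, 0, 0]], xyz=[[2, -33, 0], [4, -66, 0], [5, -99, 0], [7, -132, 0], [9, -165, 0]], claw=[1, 1, 1, 1, 1])

```text
time: 24.25
ee_pos: [0.5178, 0.0831, 0.14]
ee_rot: [3.122, -0.348, -0.001]
wrist_force: [-0.1, -1.1, -0.5]
grip_width: 0.129
gripper_force: 59.4
```

Call:
play_rows(turn=[[0, 0, 2], [0, 0, 4], [0, 0, 6], [0, 0, 7.2], [0, 0, 7.2]], xyz=[[2, -35, 0], [4, -75, 0], [6, -115, 0], [8, -145, 0], [8, -155, 0]], claw=[1, 1, 1, 1, 1])

```text
time: 24.67
ee_pos: [0.5608, 0.2353, 0.1396]
ee_rot: [-3.093, 0.54, -0.0]
wrist_force: [1.2, 0.0, -0.9]
grip_width: 0.124
gripper_force: 59.4
```

Call:
play_rows(turn=[[0, 0, 0], [0, 0, 0], [0, 0, 0], [0, 0, 0], [0, 0, 0]], xyz=[[0, 0, 10], [0, 0, 25], [0, 0, 40], [0, 0, 48], [0, 0, 50]], claw=[1, 1, 1, 1, 1])

```text
time: 25.08
ee_pos: [0.5581, 0.2288, 0.0881]
ee_rot: [3.091, -0.545, -0.007]
wrist_force: [-0.1, 0.6, -0.6]
grip_width: 0.124
gripper_force: 59.4
```

```bash
python3 - <<'E'
from h import *
go(559.8,232.4,63,-20)
E
```

```text
t 25.08 at [558.1 228.8  88.1] yaw -20.0 tilt 0.31 j [ 0.37  0.46  1.66 -0.    1.02  2.29]
shift [ 0.5 -4.1 25.1] turn [0.23 0.21 0.01]
```

Call:
play_rows(turn=[[0, 0, 0], [0, 0, 0], [0, 0, 0], [0, 0, 0], [0, 0, 0]], xyz=[[0.5, -2, 5], [0.5, -2, 12], [0.5, -2, 20], [0.5, -2, 24], [0.5, -2, 25]], claw=[1, 1, 1, 1, 1])

```text
time: 25.5
ee_pos: [0.5605, 0.2322, 0.0647]
ee_rot: [3.093, -0.544, -0.002]
wrist_force: [0.2, 0.6, -1.0]
grip_width: 0.12
gripper_force: 59.4
```

Call:
play_rows(turn=[[0, 0, 0], [0, 0, 0], [0, 0, 0], [0, 0, 0], [0, 0, 0]], xyz=[[0, 0, 0], [0, 0, 0], [0, 0, 0], [0, 0, 0], [0, 0, 0]], claw=[1, 1, 1, 1, 1])

```text
time: 25.92
ee_pos: [0.5612, 0.2326, 0.066]
ee_rot: [-3.094, 0.544, -0.001]
wrist_force: [-0.4, -0.2, -1.5]
grip_width: 0.121
gripper_force: 59.4
```

```bash
python3 - <<'E'
from h import *
go(559.8,232.4,48,-20)
E
```

```text
t 25.92 at [561.2 232.6  66. ] yaw -19.9 tilt 0.04 j [ 0.37  0.49  1.68 -0.    0.97  2.29]
shift [-1.3  0.7 18. ] turn [-0.02 -0.03  0.07]
```

Call:
play_rows(turn=[[0, 0, 0], [0, 0, 0], [0, 0, 0], [0, 0, 0], [0, 0, 0]], xyz=[[-1.3, 0.7, 5], [-1.3, 0.7, 10], [-1.3, 0.7, 14], [-1.3, 0.7, 16], [-1.3, 0.7, 17]], claw=[1, 1, 1, 1, 1])

```text
time: 26.33
ee_pos: [0.5592, 0.2322, 0.0479]
ee_rot: [3.093, -0.544, -0.002]
wrist_force: [0.4, 0.3, -1.9]
grip_width: 0.122
gripper_force: 59.4
```

Call:
play_rows(turn=[[0, 0, 0], [0, 0, 0], [0, 0, 0], [0, 0, 0], [0, 0, 0]], xyz=[[0, 0, 0], [0, 0, 0], [0, 0, 0], [0, 0, 0], [0, 0, 0]], claw=[1, 1, 1, 1, 1])

```text
time: 26.75
ee_pos: [0.5597, 0.2324, 0.0489]
ee_rot: [-3.094, 0.544, -0.001]
wrist_force: [-0.4, 0.2, -1.8]
grip_width: 0.126
gripper_force: 59.4
```

```bash
python3 - <<'E'
from h import *
go(559.8,232.4,48,-20)
I=camera("scene");cv2.imwrite("pics/scene6.png",I);P=arm.state()["ee_pos"];r=26;u,v=394,210
C=cv2.convertScaleAbs(cv2.resize(I[v-r:v+r,u-r:u+r],(780,780),interpolation=cv2.INTER_CUBIC),alpha=2.4)
L=[P[0],P[1],np.radians(-20)];z=P[2]+.0141
for b,p,z0,c in((LID[0],L,z,(0,0,255)),(TRAY[0],[.5597,.2324,-.349],.032,(0,200,0))):
    for q in proj("scene",corners(b,p,z0)): cv2.circle(C,tuple(((q-[u-r,v-r]+.5)*15).astype(int).tolist()),3,c,-1)
cv2.imwrite("pics/m8.png",C[100:690])
for t in(85,100): edges("scene",I,L,z,[(5,1,.05,.6),(4,6,.1,.9),(5,4,.2,.8),(6,2,.1,.6)],b=LID[0],thr=t)
edges("scene",I,[.5597,.2324,-.349],.032,[(4,5,.1,.7)]);edges("scene",I,[.5597,.2324,-.349],.012,[(4,5,.2,.8),(4,6,.1,.9),(6,2,.1,.9)])
print("lid0");edges("scene",cv2.imread("pics/scene0.png"),[.4336,-.2131,-.2217],0,[(5,1,.05,.6),(4,6,.1,.9),(5,4,.2,.8),(6,2,.1,.6)],b=LID[0],thr=85)
E
```

```text
t 26.75 at [559.7 232.4  48.9] yaw -19.9 tilt 0.03 j [ 0.37  0.5   1.7  -0.    0.94  2.29]
shift [ 0.1 -0.   0.9] turn [-0.01 -0.02  0.06]
scene (5, 1) n [-0.78 -0.63] [0.5 0.9 0.2 0.3 0.5 0.5 0.2] med 0.5
scene (4, 6) n [-0.38  0.93] [nan nan nan nan nan nan nan] med nan
scene (5, 4) n [-0.99 -0.11] [1.1 1.  1.  0.8 0.5 0.4 0.2] med 0.8
scene (6, 2) n [0.8 0.6] [nan nan nan nan nan nan nan] med nan
scene (5, 1) n [-0.78 -0.63] [nan nan 0.7 0.7 0.9 0.9 0.6] med 0.7
scene (4, 6) n [-0.38  0.93] [nan nan nan nan nan nan nan] med nan
scene (5, 4) n [-0.99 -0.11] [nan nan nan nan nan nan nan] med nan
scene (6, 2) n [0.8 0.6] [nan nan nan nan nan nan nan] med nan
scene (4, 5) n [-0.99 -0.11] [0.4 0.4 0.5 0.6 0.4 0.2 0.3] med 0.4
scene (4, 5) n [-0.99 -0.11] [0.6 0.6 0.6 0.7 0.7 0.6 0.5] med 0.6
scene (4, 6) n [-0.39  0.92] [0.1 0.2 0.1 0.1 0.2 0.1 0.2] med 0.1
scene (6, 2) n [0.81 0.59] [0.6 1.  0.7 2.9 nan nan 0.5] med 0.7
lid0
scene (5, 1) n [-0.73 -0.68] [0.3 0.4 0.2 0.4 0.3 0.2 0.1] med 0.3
scene (4, 6) n [-0.3   0.95] [ 0.  -0.2  0.1 -0.1  0.   0.2 -0.1] med 0.0
scene (5, 4) n [-0.99  0.12] [ 0.2  0.3  0.4  0.3  0.2  0.1 -0.1] med 0.2
scene (6, 2) n [0.75 0.66] [-0.2 -0.5 -0.4 -0.2 -0.2 -0.1 -0.1] med -0.2h.py:50: RuntimeWarning: All-NaN slice encountered
  print(n,(a,e),"n",nn.round(2),np.round(o,1),"med",round(float(np.nanmedian(o)),2))
```

View pics/m8.png

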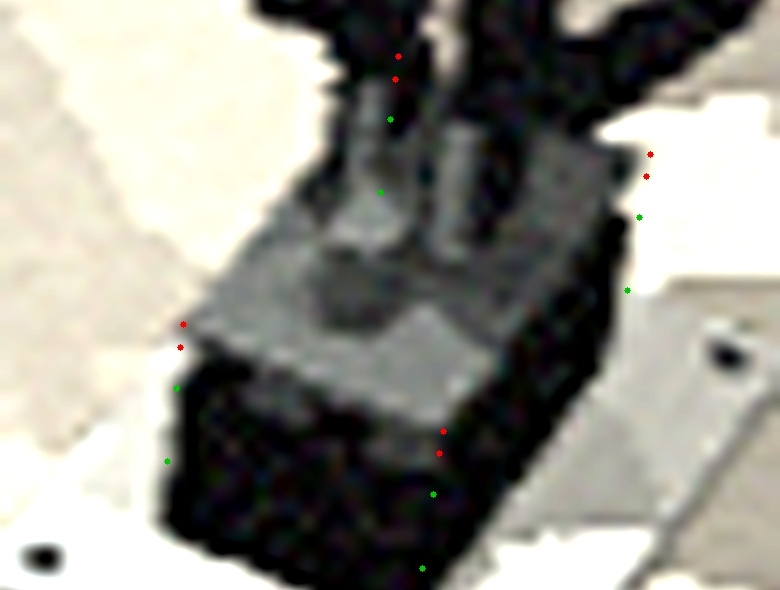

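The lid's left corner is at (190,325) and its right at (632,160). It sits centred over the tray edges at (180,390) and (628,215), to within about 1 mm, and it is level with a gap of about 11 mm. I'll trim 1 mm and settle.

Call:
play_rows(turn=[[0, 0, 0], [0, 0, 0], [0, 0, 0], [0, 0, 0], [0, 0, 0]], xyz=[[0, 0, 0.5], [0, 0, 0.8], [0, 0, 0.8], [0, 0, 0.8], [0, 0, 0.8]], claw=[1, 1, 1, 1, 1])

```text
time: 27.22
ee_pos: [0.5596, 0.2323, 0.0479]
ee_rot: [3.094, -0.544, -0.0]
wrist_force: [-0.0, 0.1, -2.0]
grip_width: 0.126
gripper_force: 59.4
```

Call:
play_rows(turn=[[0, 0, 0], [0, 0, 0], [0, 0, 0], [0, 0, 0], [0, 0, 0]], xyz=[[0, 0, 0], [0, 0, 0], [0, 0, 0], [0, 0, 0], [0, 0, 0]], claw=[1, 1, 1, 1, 1])

```text
time: 27.63
ee_pos: [0.5596, 0.2323, 0.0479]
ee_rot: [3.094, -0.544, 0.0]
wrist_force: [0.2, -0.5, -1.4]
grip_width: 0.129
gripper_force: 59.4
```

```bash
python3 - <<'E'
from h import *
from workcell import ticket
go(559.8,232.4,48,-20)
print(ticket.sign_off())
E
```

```text
t 27.63 at [559.6 232.3  47.9] yaw -19.9 tilt 0.01 j [ 0.37  0.5   1.7  -0.    0.93  2.29]
shift [ 0.1 -0.1 -0.1] turn [ 0.   -0.    0.06]
the job is handed in; nothing more can be done
None
```

The job is handed in at 27.6 s: the loose tray sits squarely on the base tray (edges within about 1 mm in the camera views), and the arm still holds the lid level and aligned about 10 mm above the pile without touching it.

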